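# Select the last gear to be checked on a repaired H-gate shifter

## Task

The repaired racing-simulator gear shifter on the bench is being checked gear by gear: slots that have passed carry a green dot, and one corner slot, marked with the red dot, is still to be measured. Push the lever with the fingertips out of the middle column, across the neutral channel and fully home into the slot with the red dot, without running it home in any other corner slot and without pulling the lever up, and leave it there. Push gently, do not force the lever against the gate, and leave the other things on the bench where they are.

Things in the scene. Friction and masses are not known exactly. Their poses are not given: they have to be found in the camera images.
- shifter: H-pattern gear shifter bolted to a dark steel plate (210 x 170 x 10 mm) that does not move. Black housing 132 x 112 mm, 113 mm high, aluminium side cheeks, bright steel gate plate (100 x 86 x 4 mm) on top. Origin on the bench under the gate's centre; x = fore, along the slots, roughly away from the robot; y = to its left, across the columns; z up
- gate (a point): centre of the gate plate's upper face, 117 mm above the bench. Cut in the plate: a cross channel (neutral) along y, 14 mm wide, to side walls at y = +-27 mm, and three columns at y = -20, 0, +20 mm, each a fore and an aft slot 14 mm wide ending at x = +-27 mm. Ribs between columns 6 mm wide, round-nosed. An outer column is found by pushing the lever sideways to the side wall
- lever: gear lever: black ball knob of 44 mm diameter on a 9 mm steel shaft (17 mm collar from 16 to 46 mm below the knob's centre). Origin at the knob's centre, z along the shaft. Pivot on the shifter's z axis 30 mm above the bench, 220 mm below the knob's centre, which is 250 mm above the bench when upright, about 236 mm in a corner. Starts anywhere in the middle column, from fore slot to aft slot
- gate_point (a point): point of the shaft's axis at gate height, 85 mm above the pivot: shows where the lever stands in the gate. The knob moves 2.59 times as far: about 51 mm fore or aft of upright at the end of a corner slot, about 55 mm sideways at a side wall. The shaft has about 1.8 mm of play each way in channel and slots (4.5 mm at the knob)
- fore_swing (a joint): lever's swing along the slots, rad: 0 = neutral (upright), + = fore (shifter's +x), - = aft; about +-0.235 with a corner slot fully home, +-0.25 in the middle column. No spring: friction (about 3 N at the knob) keeps it where it is left
- side_swing (a joint): lever's swing across the columns, rad: 0 = middle column, + = to the shifter's left (+y); an outer column is centred at about +-0.23, the side wall stops it at about +-0.25. No spring: friction (about 2.5 N at the knob) keeps it where it is left
- lift (a joint): how far the lever is pulled up along its own axis against the reverse lock-out spring, m: 0 = down (as it should stay), up to 0.012; lifting begins at about 20 N
- dot_red: red round sticker, 18 mm across, on the gate plate beside the end of the corner slot still to be measured; origin at its centre, axes as the shifter's, 38 mm fore or aft and 20 mm left or right of the gate's centre. With the lever home in this slot gate_point lies about 18 mm from it
- dot_green_a: green round sticker, 18 mm, beside the end of another corner slot (already passed); same heights and offsets as the red one
- dot_green_b: as dot_green_a, beside another corner slot
- dot_green_c: as dot_green_a, beside the last corner slot. (Both slots of the middle column carry green stickers too, part of the shifter.)
- multimeter: loose teal handheld multimeter lying on its back, 180 x 86 mm, 41 mm high, to the left of the shifter; bystander. Origin under its centre
- cleaner_bottle: loose white plastic bottle with blue cap, 58 mm diameter, 135 mm high, to the right of the shifter; bystander. Origin under its centre
- screwdriver: loose screwdriver with orange handle, 160 mm long, lying to the right of the shifter, beyond the bottle; bystander. Origin under its middle
- screw_tray: loose blue screw tray, 95 x 70 x 22 mm, beyond the shifter; bystander. Origin under its centre

How it is judged (in metres and radians):
On the way:
1. the lever stands in the neutral channel at the red dot's column (sideways within 6 mm of the column's centre line at the gate, fore swing within 0.09 rad of neutral) (y of gate_point in the frame of dot_red between -0.006 and 0.006 m and value of joint fore_swing between -0.09 and 0.09 rad), for 0.04 s.
At the end, for the whole second after the job is handed in: the lever stands at rest fully home in the slot with the red dot: its shaft at gate height within 22.5 mm of the red sticker's centre (about 18 mm when hard against the slot's end), not lifted by more than 3 mm, with the bystanders at rest (horizontal distance between gate_point and dot_red below 0.0225 m and value of joint lift below 0.003 m and velocity of joint fore_swing between -0.05 and 0.05 rad/s and velocity of joint side_swing between -0.05 and 0.05 rad/s and linear speed of each of multimeter, cleaner_bottle, screwdriver, screw_tray below 0.02 m/s); the robot touches nothing.
It fails at once if the lever is run home in another corner slot (shaft at gate height within 22.5 mm of a corner slot's green sticker) (horizontal distance between gate_point and dot_green_a below 0.0225 m or horizontal distance between gate_point and dot_green_b below 0.0225 m or horizontal distance between gate_point and dot_green_c below 0.0225 m).
It fails at once if the lever is pulled up by more than 4 mm against its lock-out spring (value of joint lift above 0.004 m).
It fails at once if the lever is forced: more than 45 N between the robot and the lever (contact force between any of the arm, the fingers and lever above 45 N).
It fails at once if the multimeter, bottle, screwdriver or screw tray is moved by more than 15 mm or picked up (distance of any of multimeter, cleaner_bottle, screwdriver, screw_tray from where it was at the start of the episode above 0.015 m).
It also fails if it takes over 56 s, if anything falls off the work surface, if the arm or the gripper's body presses on something with over 40 N, if the wrist force passes 120 N, or if a joint passes its speed limit or range.

## Robot

A 6-joint arm with a two-finger parallel gripper is mounted at the origin on the work surface. World frame = base frame: x ahead of the robot, y to its left, z up, the work surface at z = 0. Lengths are in mm, angles in rad, forces in N, time in s.
With the tool pointing down it reaches from about 350 to 975 mm from the base axis. Payload 7.1 kg.
Tool frame: the origin (TCP) lies at the very end of the fingers, on their centre line; the grasp point (between the pads) lies 19 mm behind it (ctrl.grasp_offset is the distance from the TCP to the grasp point, in mm); z points along the fingers, y is the line along which they close (so a half turn about z gives the same grasp; the last joint's range is limited). The gripper opens to 88 mm and grips with 3 to 60 N. Pads are 20 mm wide; open, the fingers measure 115 mm over their backs; the gripper's body (75 mm by 178 mm) begins 61 mm behind the grasp point.
Start: joints at [-0.019, 0.423, 1.63, -0, 1.089, -0.019], TCP at [624.984, 0.026, 183.475] pointing down, gripper open.
Joint ranges: [-3, 3], [-0.9, 2.11], [0.09, 2.58], [-1.31, 4.45], [0.11, 2.69], [-2.54, 2.54]. Speed limits (rad/s): [2.39, 2.39, 3.01, 3.14, 3.14, 3.14].

## Interface

Orientations are given as a rotation vector (axis times angle).
In Python, from workcell import ctrl, viewer, ticket, models gives the robot as it stands.
- The arm moves only by the tool play_rows, never from a script. Its arguments are lists of equal length, an entry for each row: "dp": the shift along the world's x, y, z in mm, a list of three; "yaw": the turn about the world's z in degrees. In form: {"dp": [[tx, ty, tz], ...], "yaw": [yaw, ...]}. A call has 1 to 8 rows; each row shifts and turns the commanded pose from where the row before left it; what a row does not reach is not made up. A row lasts 1/12 s, in which the tool goes at most 41.7 mm and 7.16 degrees, less where a joint would pass 70% of its speed; a pose out of reach is approached as far as the arm can. A call is refused whole if a number of a shift passes 41.7 or a number of a turn 7.16, either way. A call with a gripper value outside its range is refused whole. "gripper" is the closure, from 0 (fully open) to 1 (shut), set as the call begins (left out, the last holds). The fingers move at their own pace and stop on an object; the grip force is fixed at half the most. Time passes only in rows, so rows that do not move let the fingers close. It gives the time, the measured TCP pose, the force, the opening and the grip force at its end, in the units of the state.
- ctrl.get_obs(): the state, without advancing time (a new reading comes with each control period).
- viewer.get_image(name): name is "scene" or "side" or "wrist"; returns a dict with "pixels" (400x640x3 uint8, red, green, blue), "range_z" (400x640 float32, mm along the optical axis (not along the pixel's ray), 0 where there is no reading), "fx", "fy", "cx", "cy" (pixels), "dist_coeffs" ([k1, k2, p1, p2, k3] as OpenCV has them; the pictures are not rectified), "T" (4x4, takes a point from camera to world coordinates); the wrist camera has in their place "hand_eye" (4x4, takes a point from camera to tool coordinates, whose origin is the TCP and whose axes are the flange's). Camera axes: x right, y up, looking along -z (the intrinsics and any distortion apply to the point x, -y, -z); pixel columns grow to the right and rows downward; lengths in mm; the calibration is good to about 2 mm. A picture is of the moment at which its call begins: read the wrist's pose just before it.
- ticket.close_job(): hands the job in; it is judged then, once.
Trained networks look in a picture, given as the dict that the camera call returned (one of the last four; its "shot" number tells which), for a name from the list of things; names that differ only in an ending like _2 or _b are one class to them, and where a whole thing is asked for, a point or a joint stands for the part that bears it (a point fixed in the world has none). Each returns a list of dicts, best first, with "conf" (0 to 1); they miss things now and then, are a little off and sometimes report something else, mostly with a low value. They report only what shows in the picture. A call takes as long as a camera call.
- models.look_for(picture, name): "bbox" ([centre column, centre row, width, height] in pixels, round what is visible of it).
- models.landmark_of(picture, name): "location" ([column, row] in pixels: a listed point, or the origin of a listed thing).
The state is a dict: "t": time; "qpos": joint angles; "qvel": joint speeds; "joint_torque": joint torques, N m; "ee_pos": TCP position; "orientation": TCP orientation; "ft_force": force on the tool from outside, world axes, zero at the start; "moment": the same for the moment, N m; "width": finger opening in mm; "grasp_force": force on a finger pad.
Only numpy, scipy, OpenCV 4.12 (cv2) and the standard library are available. Lean on these libraries where they do the work, as an engineer would, in place of code of your own. Each camera call takes 0.05 s, during which the arm holds its last target. There are 200 camera calls.

## Working session

There is one attempt and no reset: what is moved stays moved. The work goes in short steps, Python scripts to look and compute and a tool call to move; the robot and the scene stay as the last step left them, time stands still between calls to the robot, and variables do not carry over. Pictures are saved under pics/ and viewed, at most 10 in all, crops included, and the job is handed in when it is done.

Besides the shell and the picture viewer there is one more tool, called after "Emit:" by a JSON object that holds its "op" and its "data", one argument or row to a line. play_rows: Moves the arm, as the interface text tells. Its arguments: {"type":"object","properties":{"dp":{"type":"array"},"yaw":{"type":"array"},"gripper":{"type":"number"}},"required":["dp","yaw"]}

```bash
mkdir -p pics
cat > h.py <<'E'
import numpy as np, cv2
from workcell import ctrl, viewer, ticket, models
from scipy.spatial.transform import Rotation as R
def pose():
    o=ctrl.get_obs(); T=np.eye(4); T[:3,:3]=R.from_rotvec(o["orientation"]).as_matrix(); T[:3,3]=o["ee_pos"]; return T
def shot(n):
    P=pose(); p=viewer.get_image(n)
    p["W"]=P@np.array(p["hand_eye"]) if "hand_eye" in p else np.array(p["T"]); return p
def ray(p,px):
    K=np.array([[p["fx"],0,p["cx"]],[0,p["fy"],p["cy"]],[0,0,1]])
    u=cv2.undistortPoints(np.array([[px]],float),K,np.array(p["dist_coeffs"],float))[0,0]
    return p["W"][:3,:3]@np.array([u[0],-u[1],-1]), p["W"][:3,3]
def at_z(p,px,z):
    d,o=ray(p,px); return o+d*(z-o[2])/d[2]
def at_depth(p,px):
    d,o=ray(p,px); c=int(round(px[0]));r=int(round(px[1]))
    w=p["range_z"][max(r-2,0):r+3,max(c-2,0):c+3]; w=w[w>0]
    return o+d*np.median(w) if w.size else None
def save(p,n): cv2.imwrite("pics/"+n,p["pixels"][:,:,::-1])
E
python3 - <<'E'
from h import *
np.set_printoptions(precision=1,suppress=True)
for n in ["scene","side","wrist"]:
    p=shot(n); save(p,n+"1.png")
    for k in ["lever","gate","gate_point","dot_red","dot_green_a","shifter","cleaner_bottle","multimeter"]:
        for r in models.landmark_of(p,k)[:5 if 'green' in k else 1]:
            px=r["location"]; z={"lever":245,"gate":117,"gate_point":115,"dot_red":117,"dot_green_a":117}.get(k,0)
            print(n,k,round(r["conf"],2),np.array(px),at_z(p,px,z),at_depth(p,px))
E
```

```text
scene lever 0.91 [302.9 189.7] [642.6  45.8 245. ] [643.3  59.4 256.3]
scene gate 0.86 [326.3 225.4] [582.2  61.8 117. ] [578.8  36.1  91.2]
scene gate_point 0.68 [316.6 218.8] [606.4  28.5 115. ] [608.3  47.7 133.5]
scene dot_red 0.4 [337.2 217.7] [546.1  34.6 117. ] [546.   34.2 116.6]
scene dot_green_a 0.6 [338.3 226.2] [548.5  70.  117. ] [548.5  69.8 116.8]
scene dot_green_a 0.57 [314.5 216.4] [611.5  19.5 117. ] [611.8  22.2 119.6]
scene dot_green_a 0.54 [310.5 226.7] [627.9  60.6 117. ] [627.9  61.1 117.5]
scene shifter 0.78 [328.1 248.9] [575.5  48.1   0. ] [583.3 105.3  64.2]
scene cleaner_bottle 0.88 [322.9 215.2] [ 571.7 -105.1    0. ] [586.   15.4 114.5]
scene multimeter 0.88 [315.5 328.3] [647.  319.6   0. ] [648.5 340.1  33.9]
side lever 0.61 [333.7 169.1] [616.6  38.6 245. ] [554.3 -32.2 318.7]
side gate 0.67 [316.8 214.1] [580.6  51.  117. ] [595.5  69.9  93.1]
side gate_point 0.56 [326.4 211.6] [605.7  45.3 115. ] [603.3  42.4 118.7]
side dot_red 0.57 [334.8 213.2] [617.1  27.2 117. ] [617.5  27.6 116.4]
side dot_green_a 0.55 [297.8 211.7] [549.   85.3 117. ] [549.1 
[... 211 characters left out ...]
.6    0. ] [ 546.2 -133.8   40.5]
side multimeter 0.79 [283.9 183.1] [655.3 312.8   0. ] [631.8 274.7  37.7]
wrist lever 0.56 [324. 178.] [630.1  46.3 245. ] [629.2  51.1 267.8]
wrist gate 0.92 [272.  145.2] [586.7  50.4 117. ] [583.2  48.   92.4]
wrist gate_point 0.75 [287.1 146.4] [600.4  49.1 115. ] [602.2  51.  134.8]
wrist dot_red 0.85 [221.8 159.4] [539.3  37.3 117. ] [539.6  37.4 117.9]
wrist dot_green_a 0.78 [312.  129.4] [623.6  64.5 117. ] [623.6  64.6 118. ]
wrist dot_green_a 0.66 [223.4 116.9] [544.1  75.4 117. ] [544.3  75.4 117.6]
wrist dot_green_a 0.54 [269.6 144. ] [584.5  51.5 117. ] [580.8  49.2  92.3]
wrist shifter 0.73 [280.2 135.6] [581.4  51.8   0. ] [594.5  59.  117. ]
```

```bash
python3 - <<'E'
import cv2,numpy as np
w=cv2.imread("pics/wrist1.png"); s=cv2.imread("pics/scene1.png")[130:290,220:460]; d=cv2.imread("pics/side1.png")[110:270,220:460]
a=np.vstack([cv2.resize(s,(400,266)),cv2.resize(d,(400,266))])
b=cv2.resize(w,(400,250)); b=np.vstack([b,cv2.resize(w[60:230,180:452],(400,282))])
cv2.imwrite("pics/m1.png",np.hstack([a,b]))
E
python3 -c "
from h import *
o=ctrl.get_obs();print(o)"
```

```text
{'t': 1.35, 'qpos': array([-1.89848807e-02,  4.23114567e-01,  1.62986148e+00, -4.29017065e-06,
        1.08860802e+00, -1.90156590e-02]), 'qvel': array([ 0.00019535,  0.00207315, -0.00301027, -0.00085216,  0.00065998,
       -0.00044805]), 'joint_torque': array([ 1.20223907e-03, -5.44575226e+01, -2.74038452e+01,  6.45912113e-02,
        1.68760540e-02, -2.00358608e-05]), 'ee_pos': array([6.25003547e+02, 3.37751340e-02, 1.83481122e+02]), 'orientation': array([2.22139884e+00, 2.22147163e+00, 5.04541312e-06]), 'ft_force': array([-0.71321907,  0.58869999, -0.73649307]), 'moment': array([ 0.01117816, -0.01994583, -0.04552935]), 'grasp_force': 0.0, 'width': 87.78917733924628}
```

View pics/m1.png

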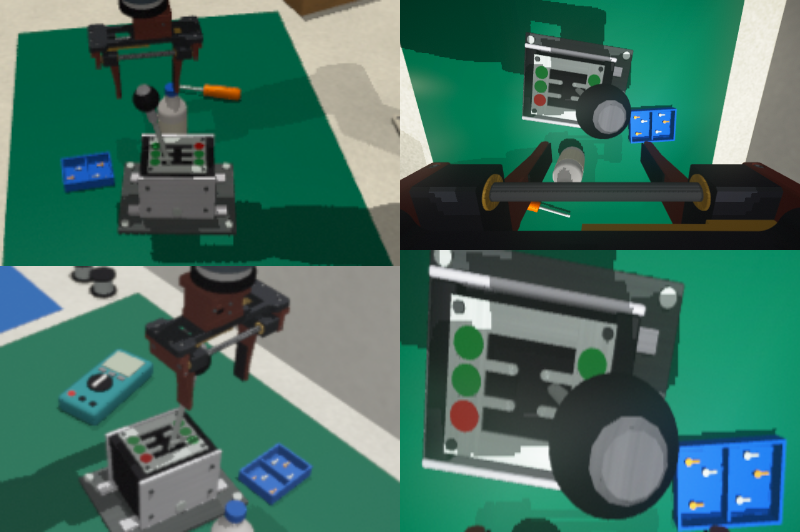

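View pics/scene1.png

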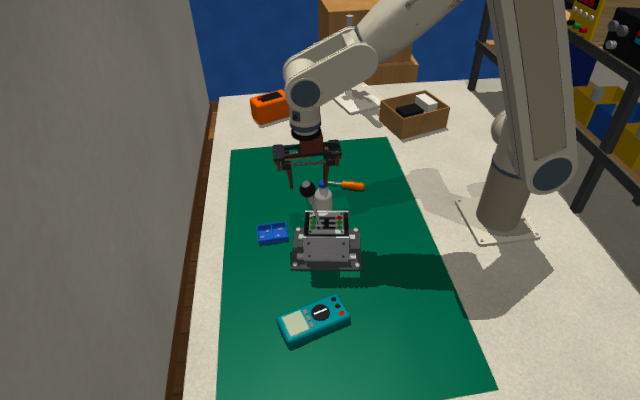

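Emit:
{"op": "play_rows", "data": {
  "dp": [
    [0,0,38],
    [0,0,38],
    [0,0,38],
    [0,0,36],
    [35,0,0],
    [35,36,0],
    [0,0,0],
    [0,0,0]
  ],
  "yaw": [0,0,0,0,-3.5,-3.5,0,0],
  "gripper": 1
}}

```text
t: 2.02
ee_pos: [689.6, 31.0, 332.6]
orientation: [-2.351, -2.083, 0.001]
ft_force: [-0.1, -0.4, 0.1]
width: 37.6
grasp_force: 0.0
```

```bash
cat > m.py <<'E'
from h import *
np.set_printoptions(precision=1,suppress=True)
C=np.array([584.1,49.3]); 
def knob(cams=("scene","side","wrist")):
    rs=[]
    for n in cams:
        p=shot(n); save(p,"last_%s.png"%n)
        for k in ["lever"]:
            for r in models.landmark_of(p,k)[:1]:
                if r["conf"]<.35: print(n,"low",r["conf"]);continue
                a,b=at_z(p,r["location"],236),at_z(p,r["location"],250)
                print(n,k,round(r["conf"],2),np.array(r["location"]),a,b); rs.append(ray(p,r["location"]))
    if len(rs)>1:
        A=sum(np.eye(3)-np.outer(d,d)/(d@d) for d,o in rs); b=sum((np.eye(3)-np.outer(d,d)/(d@d))@o for d,o in rs)
        print("tri",np.linalg.solve(A,b))
E
python3 - <<'E'
from m import *
o=ctrl.get_obs();print(o["t"],o["ee_pos"],o["width"])
knob()
for n in ["side","wrist"]:
    p=shot(n)
    for k in ["dot_red","dot_green_a","gate"]:
        for r in models.landmark_of(p,k)[:4]: print(n,k,round(r["conf"],2),at_z(p,r["location"],117),at_depth(p,r["location"]))
a=np.hstack([cv2.imread("pics/last_side.png")[60:300,180:480],cv2.imread("pics/last_scene.png")[60:300,180:480]])
b=cv2.resize(cv2.imread("pics/last_wrist.png"),(480,300)); b=np.hstack([b,np.zeros((300,120,3),np.uint8)])
cv2.imwrite("pics/m2.png",np.vstack([a,b]))
E
```

```text
2.0167 [689.6  31.  332.6] 37.64973312832233
scene lever 0.66 [309.2 189.4] [624.8  36.2 236. ] [626.1  53.  250. ]
side lever 0.79 [334.9 163.4] [639.8  61.8 236. ] [627.5  47.9 250. ]
wrist lever 0.74 [254.3 182.3] [626.5  45.4 236. ] [629.8  48.2 250. ]
tri [627.9  48.8 247.9]
side dot_red 0.36 [546.2  44.9 117. ] [545.5  44.  118.2]
side dot_green_a 0.55 [540.7  76.2 117. ] [540.9  76.4 116.8]
side dot_green_a 0.45 [608.7  23.8 117. ] [608.7  23.8 116.9]
side gate 0.71 [ 429.4 -273.2  117. ] [ 466.4 -245.8   21.3]
side gate 0.57 [578.4  50.5 117. ] [593.5  69.7  92.7]
wrist dot_red 0.64 [542.1  36.2 117. ] [542.4  36.3 117.7]
wrist dot_green_a 0.64 [541.6  76.7 117. ] [542.   76.8 118.1]
wrist dot_green_a 0.43 [620.9  63.3 117. ] [621.   63.4 117.7]
wrist dot_green_a 0.32 [601.8  20.2 117. ] [636.2  50.5 266.8]
wrist gate 0.97 [587.5  51.5 117. ] [581.   48.3  92.3]
wrist gate 0.37 [597.4  24.  117. ] [633.4  52.9 267.1]
```

View pics/m2.png

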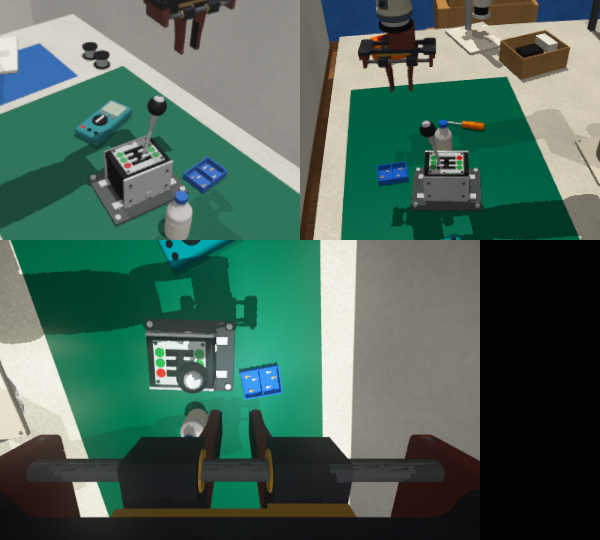

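Emit:
{"op": "play_rows", "data": {
  "dp": [
    [0,3,0],
    [0,0,-37],
    [0,0,-37],
    [0,0,-36],
    [0,0,0],
    [0,0,0]
  ],
  "yaw": [0,0,0,0,0,0]
}}

```text
t: 3.22
ee_pos: [687.9, 33.1, 222.0]
orientation: [-2.351, -2.08, 0.005]
ft_force: [0.2, -0.5, 0.5]
width: 0.4
grasp_force: 0.0
```

Run:
```python
from m import *
o=ctrl.get_obs();print(o["t"],o["ee_pos"],o["width"],o["ft_force"])
p=shot("side");q=shot("scene"); save(p,"a.png");save(q,"b.png")
a=cv2.imread("pics/a.png")[80:280,230:430];b=cv2.imread("pics/b.png")[100:300,230:430]
cv2.imwrite("pics/m3.png",cv2.resize(np.hstack([a,b]),(800,400)))
```

```text
3.2167 [687.9  33.1 222. ] 0.35066748429788697 [ 0.2 -0.5  0.5]
```

View pics/m3.png

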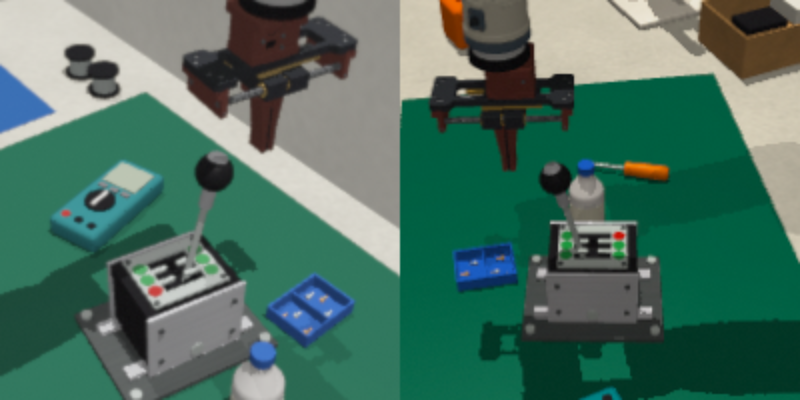

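Emit:
{"op": "play_rows", "data": {
  "dp": [
    [0,6,0],
    [-12,1.5,0],
    [-8,1,0],
    [-8,1,0],
    [-8,1,0],
    [-8,1,0],
    [-8,1,0],
    [-8,1,0]
  ],
  "yaw": [0,0,0,0,0,0,0,0]
}}

```text
t: 3.98
ee_pos: [632.7, 46.5, 227.4]
orientation: [2.348, 2.077, 0.013]
ft_force: [6.8, -0.9, 16.8]
width: 0.2
grasp_force: 8.8
```

Run:
```python
from m import *
o=ctrl.get_obs();print(o["t"],o["ee_pos"],o["width"],o["ft_force"])
knob()
```

```text
3.9833 [632.7  46.5 227.4] 0.24099254899456113 [ 6.8 -0.9 16.8]
scene lever 0.83 [309.3 187.9] [623.9  29.9 236. ] [625.2  46.8 250. ]
side lever 0.84 [332.6 167.5] [625.9  53.2 236. ] [614.   39.6 250. ]
wrist lever 0.69 [298.5 233.6] [620.8  42.  236. ] [622.1  47.8 250. ]
tri [622.   44.8 245.2]
```

Run:
```python
from m import *
a=cv2.imread("pics/last_side.png")[80:280,230:430];b=cv2.imread("pics/last_scene.png")[100:300,230:430]
c=cv2.resize(cv2.imread("pics/last_wrist.png")[100:400,80:560],(320,200))
cv2.imwrite("pics/m4.png",cv2.resize(np.hstack([a,b]),(800,400)))
cv2.imwrite("pics/m4.png",np.vstack([cv2.resize(np.hstack([a,b]),(700,350)),np.hstack([cv2.resize(c,(400,250)),np.zeros((250,300,3),np.uint8)])]))
```

```text
(no output)
```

View pics/m4.png

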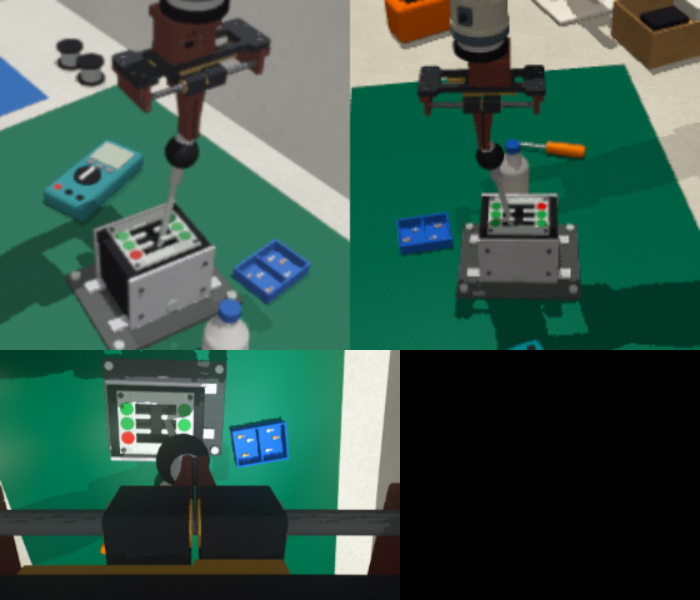

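```bash
cat >> m.py <<'E'
from scipy.optimize import least_squares
def cloud(n):
    p=shot(n); H,W=p["range_z"].shape; u,v=np.meshgrid(np.arange(W),np.arange(H)); m=p["range_z"]>0
    K=np.array([[p["fx"],0,p["cx"]],[0,p["fy"],p["cy"]],[0,0,1]])
    uv=cv2.undistortPoints(np.stack([u[m],v[m]],1).astype(float)[:,None],K,np.array(p["dist_coeffs"],float))[:,0]
    d=np.stack([uv[:,0],-uv[:,1],-np.ones(len(uv))],1)*p["range_z"][m][:,None]
    return d@p["W"][:3,:3].T+p["W"][:3,3], p["pixels"][m].astype(int)
def sphere(n):
    X,c=cloud(n)
    # knob is black/grey: r-b small; fingers are brown (r >> b)
    m=(abs(X[:,0]-582)<110)&(abs(X[:,1]-45)<110)&(X[:,2]>208)&(X[:,2]<280)&(c[:,0]-c[:,2]<12)&(c.max(1)<200)
    X=X[m]; best=None
    rng=np.random.default_rng(0)
    if len(X)<15: print(n,"few",len(X)); return
    # centre on the arc of radius 220 about pivot -> constrain 2 dof
    f=lambda s:np.array([582.5+s[0],50+s[1],30+np.sqrt(220**2-s[0]**2-s[1]**2)])
    for s0 in rng.uniform(-60,60,(12,2)):
        r=least_squares(lambda s:np.linalg.norm(X-f(s),axis=1)-22,s0,loss="soft_l1",f_scale=1.5)
        if best is None or r.cost<best.cost: best=r
    k=f(best.x); inl=(abs(np.linalg.norm(X-k,axis=1)-22)<3).sum()
    s=best.x; print(n,"knob",k,"fore",s@[.9925,-.122],"left",s@[.122,.9925],"inl",inl,len(X))
E
python3 - <<'E'
from m import *
o=ctrl.get_obs();print(o["t"],o["ee_pos"],o["ft_force"])
for n in ["scene","side","wrist"]: sphere(n)
X,c=cloud("side")
m=(abs(X[:,0]-625)<40)&(abs(X[:,1]-47)<40)&(X[:,2]>215)&(X[:,2]<330)&(c[:,0]-c[:,2]>=12)
for z in range(220,330,12):
    a=X[m&(abs(X[:,2]-z)<6)]
    if len(a): print(z,len(a),a.min(0),a.max(0))
E
```

```text
4.2833 [632.7  46.4 227.5] [ 5.4 -0.5 12.4]
scene knob [622.9  46.4 246.2] fore 40.57972002388762 left 1.405384559140015 inl 180 219
side knob [622.7  46.  246.3] fore 40.37620506995913 left 0.9410881255856683 inl 290 344
wrist knob [622.3  47.  246.4] fore 39.84539934078782 left 1.8730626039483953 inl 2106 2167
268 23 [621.4  33.3 265.9] [637.9  57.4 273.8]
280 59 [621.5  32.3 274.6] [640.8  57.  285.8]
292 52 [621.2  33.3 286.2] [639.5  56.4 297.2]
304 57 [618.7  32.8 298.1] [641.   55.7 309.8]
316 75 [617.   32.3 310. ] [642.9  58.5 322. ]
328 48 [616.7  32.6 322.2] [644.1  56.1 329.9]
```

Emit:
{"op": "play_rows", "data": {
  "dp": [
    [0,0,3],
    [12,-1.5,0],
    [15,-2,0],
    [15,-2,0],
    [0,0,0]
  ],
  "yaw": [0,0,0,0,0]
}}

```text
t: 4.9
ee_pos: [672.6, 40.6, 226.6]
orientation: [2.353, 2.081, 0.001]
ft_force: [-0.1, -0.7, -0.1]
width: 0.5
grasp_force: 0.0
```

Run:
```python
from m import *
o=ctrl.get_obs();print(o["t"],o["ee_pos"],o["ft_force"],o["orientation"]); t=o["ee_pos"]
for n in ["side","wrist"]: sphere(n)
for n in ["side","scene"]:
  X,c=cloud(n)
  m=(abs(X[:,0]-t[0])<30)&(abs(X[:,1]-t[1])<30)&(X[:,2]>205)&(X[:,2]<320)
  for z in range(210,320,8):
    a=X[m&(abs(X[:,2]-z)<4)]
    if len(a): print(n,z,len(a),a.min(0),a.max(0))
```

```text
4.9 [672.6  40.6 226.6] [-0.1 -0.7 -0.1] [2.4 2.1 0. ]
side knob [623.5  45.9 246.1] fore 41.171444666477115 left 0.9385137142952975 inl 312 361
wrist knob [623.5  46.9 246.1] fore 41.081048476272976 left 1.9177115783341727 inl 3306 3501
side 266 20 [660.8  27.4 264.7] [677.3  51.5 269.9]
side 274 34 [659.1  27.7 270.2] [677.   49.4 277.8]
side 282 40 [658.8  27.7 278.2] [679.3  51.9 286. ]
side 290 37 [659.   27.1 286.4] [678.7  51.7 293.8]
side 298 36 [658.1  27.1 294.3] [677.2  49.6 301.6]
side 306 42 [656.4  27.4 302.1] [678.3  50.7 309.9]
side 314 46 [655.5  27.3 310.1] [680.8  50.4 317.7]
scene 242 3 [643.1  50.5 239.2] [645.5  54.  244.7]
scene 250 6 [643.   43.8 247.4] [645.4  57.3 253.5]
scene 258 1 [642.7  54.8 254.9] [642.7  54.8 254.9]
scene 266 9 [662.7  48.6 264.5] [679.   54.9 269.7]
scene 274 18 [661.6  38.1 270.4] [681.1  53.4 277.5]
scene 282 24 [660.6  31.4 278.3] [680.7  55.4 285.8]
scene 290 12 [664.5  46.7 286.5] [680.2  54.7 292.5]
scene 298 24 [663.7  49.  294.5] [682.1  55.2 301.9]
scene 306 23 [660.8  47.9 302.7] [683.8  53.8 310. ]
scene 314 24 [660.5  49.1 310. ] [683.5  56.4 318. ]
```

Emit:
{"op": "play_rows", "data": {
  "dp": [
    [0,2,-18],
    [0,0,-18],
    [-4,0,0],
    [-8,1,0],
    [-6,1,0],
    [-6,1,0],
    [0,0,0],
    [0,0,0]
  ],
  "yaw": [0,0,0,0,0,0,0,0]
}}

```text
t: 5.77
ee_pos: [648.0, 45.9, 192.2]
orientation: [2.351, 2.08, 0.004]
ft_force: [4.2, -1.8, 2.4]
width: 0.5
grasp_force: 1.9
```

Run:
```python
from m import *
o=ctrl.get_obs();print(o["t"],o["ee_pos"],o["ft_force"]); t=o["ee_pos"]
for n in ["side","wrist"]: sphere(n)
```

```text
5.7667 [648.   45.9 192.2] [ 4.2 -1.8  2.4]
side knob [621.8  46.2 246.4] fore 39.46131560661 left 1.0260889293752526 inl 311 371
wrist knob [623.1  47.4 246.2] fore 40.581357592601876 left 2.3386050556168874 inl 2399 2933
```

Emit:
{"op": "play_rows", "data": {
  "dp": [
    [-5,0.6,0],
    [-5,0.6,0],
    [-5,0.6,0],
    [-5,0.6,0],
    [-5,0.6,0],
    [-5,0.6,0],
    [-3,0.4,0],
    [0,0,0]
  ],
  "yaw": [0,0,0,0,0,0,0,0]
}}

```text
t: 6.53
ee_pos: [612.9, 50.0, 190.3]
orientation: [-2.352, -2.081, 0.001]
ft_force: [2.1, -0.5, 1.5]
width: 0.4
grasp_force: 1.5
```

Run:
```python
from m import *
o=ctrl.get_obs();print(o["t"],o["ee_pos"],o["ft_force"]); t=o["ee_pos"]
for n in ["side","wrist","scene"]: sphere(n)
```

```text
6.5333 [612.9  50.  190.3] [ 2.1 -0.5  1.5]
side knob [587.7  51.5 249.9] fore 4.933190897219741 left 2.138251397032386 inl 319 385
wrist knob [588.6  52.5 249.9] fore 5.7315619465627945 left 3.1984232348632613 inl 2381 2784
scene knob [588.8  52.2 249.9] fore 5.988100012599199 left 2.9500053246912867 inl 176 234
```

Emit:
{"op": "play_rows", "data": {
  "dp": [
    [-5,0.6,0],
    [0,0,0],
    [20,-2,0],
    [0,0,32],
    [0,0,32],
    [-18,25,0],
    [-18,26,0],
    [0,0,0]
  ],
  "yaw": [0,0,0,0,0,0,0,0]
}}

```text
t: 7.35
ee_pos: [589.2, 102.4, 254.0]
orientation: [-2.348, -2.082, 0.004]
ft_force: [-0.9, 0.2, -0.8]
width: 0.4
grasp_force: 0.0
```

Run:
```python
from m import *
o=ctrl.get_obs();print(o["t"],o["ee_pos"],o["ft_force"]); t=o["ee_pos"]
for n in ["side","wrist","scene"]: sphere(n)
```

```text
7.35 [589.2 102.4 254. ] [-0.9  0.2 -0.8]
side knob [583.9  52.3 250. ] fore 1.0947768045679025 left 2.4758340760421134 inl 322 371
wrist few 0
scene knob [584.   52.6 250. ] fore 1.1463312130061996 left 2.8039213666066614 inl 132 175
```

Emit:
{"op": "play_rows", "data": {
  "dp": [
    [0,0,-32],
    [0,0,-31],
    [0,0,0],
    [-1.5,-12,0],
    [-0.8,-6,0],
    [-0.6,-5,0],
    [-0.6,-5,0],
    [0,0,0]
  ],
  "yaw": [0,0,0,0,0,0,0,0]
}}

```text
t: 8.17
ee_pos: [590.4, 70.5, 193.0]
orientation: [2.353, 2.079, 0.003]
ft_force: [-1.1, 1.3, 0.4]
width: 0.8
grasp_force: 0.9
```

Run:
```python
from m import *
o=ctrl.get_obs();print(o["t"],o["ee_pos"],o["ft_force"]); t=o["ee_pos"]
for n in ["side","scene"]: sphere(n)
```

```text
8.1667 [590.4  70.5 193. ] [-1.1  1.3  0.4]
side knob [582.3  41.7 249.8] fore 0.8405690173573226 left -8.270167590084766 inl 318 384
scene knob [583.6  42.9 249.9] fore 1.9576369390232258 left -6.9308718856065745 inl 66 83
```

Emit:
{"op": "play_rows", "data": {
  "dp": [
    [-0.8,-5,0],
    [-0.8,-5,0],
    [-0.8,-5,0],
    [-0.8,-5,0],
    [-0.8,-5,0],
    [-0.8,-5,0],
    [-0.8,-5,0],
    [0,0,0]
  ],
  "yaw": [0,0,0,0,0,0,0,0]
}}

```text
t: 8.93
ee_pos: [583.3, 35.4, 191.0]
orientation: [-2.353, -2.081, 0.002]
ft_force: [0.7, 2.1, -0.9]
width: 0.3
grasp_force: 0.8
```

Run:
```python
from m import *
o=ctrl.get_obs();print(o["t"],o["ee_pos"],o["ft_force"]); t=o["ee_pos"]
for n in ["side","scene"]: sphere(n)
```

```text
8.9333 [583.3  35.4 191. ] [ 0.7  2.1 -0.9]
side knob [576.9   6.3 245.5] fore -0.2590524118159602 left -44.07773424401241 inl 338 382
scene knob [578.6   8.7 246.1] fore 1.171237618568529 left -41.43402126049514 inl 54 77
```

Emit:
{"op": "play_rows", "data": {
  "dp": [
    [-0.6,-5,0],
    [0,0,0],
    [2,18,0],
    [0,0,32],
    [0,0,33],
    [20,-26,0],
    [20,-26,0],
    [0,0,0]
  ],
  "yaw": [0,0,0,0,0,0,0,0]
}}

```text
t: 9.7
ee_pos: [628.4, -6.2, 257.6]
orientation: [2.352, 2.077, 0.002]
ft_force: [-0.5, 1.2, -0.6]
width: 0.4
grasp_force: 0.0
```

Run:
```python
from m import *
o=ctrl.get_obs();print(o["t"],o["ee_pos"],o["ft_force"]); t=o["ee_pos"]
for n in ["side","scene","wrist"]: sphere(n)
```

```text
9.7 [628.4  -6.2 257.6] [-0.5  1.2 -0.6]
side knob [576.1   2.  244.6] fore -0.47287205727379933 left -48.43430836165948 inl 320 346
scene knob [577.    2.4 244.7] fore 0.3231697338660558 left -47.93229422461053 inl 193 234
wrist knob [575.8   2.8 244.8] fore -0.8718213302722693 left -47.64551892609361 inl 2197 2270
```

Emit:
{"op": "play_rows", "data": {
  "dp": [
    [0,1.5,-33],
    [0,0,-33],
    [0,0,0],
    [-12,1.5,0],
    [-10,1.2,0],
    [-6,0.7,0],
    [-5,0.6,0],
    [-5,0.6,0]
  ],
  "yaw": [0,0,0,0,0,0,0,0]
}}

```text
t: 10.52
ee_pos: [587.9, 3.8, 191.7]
orientation: [2.351, 2.081, 0.003]
ft_force: [2.9, -1.3, -0.1]
width: 0.4
grasp_force: 1.5
```

Emit:
{"op": "play_rows", "data": {
  "dp": [
    [-4,0.5,0],
    [-4,0.5,0],
    [-4,0.5,0],
    [-4,0.5,0],
    [0,0,0]
  ],
  "yaw": [0,0,0,0,0]
}}

```text
t: 10.93
ee_pos: [570.7, 5.7, 190.7]
orientation: [-2.353, -2.082, 0.0]
ft_force: [3.2, -0.3, 1.5]
width: 0.4
grasp_force: 1.2
```

Run:
```python
from m import *
o=ctrl.get_obs();print(o["t"],o["ee_pos"],o["ft_force"]); t=o["ee_pos"]
for n in ["side","scene","wrist"]: sphere(n)
```

```text
10.9333 [570.7   5.7 190.7] [ 3.2 -0.3  1.5]
side knob [545.6   7.  242.6] fore -31.33819941880051 left -47.21531232267565 inl 329 365
scene knob [547.9   7.8 243.1] fore -29.178411628866648 left -46.06179778863892 inl 165 230
wrist knob [546.4   8.  242.9] fore -30.72775227973379 left -46.115958895606816 inl 2566 3163
```

In the slot; 20 mm to go.

Emit:
{"op": "play_rows", "data": {
  "dp": [
    [-4,0.5,0],
    [-4,0.5,0],
    [-4,0.5,0],
    [-3,0.4,0],
    [0,0,0]
  ],
  "yaw": [0,0,0,0,0]
}}

```text
t: 11.5
ee_pos: [555.2, 7.6, 190.1]
orientation: [-2.352, -2.081, 0.001]
ft_force: [2.9, -0.1, -2.4]
width: 0.7
grasp_force: 1.3
```

Emit:
{"op": "play_rows", "data": {
  "dp": [
    [-2,0.2,0],
    [0,0,0]
  ],
  "yaw": [0,0]
}}

```text
t: 11.67
ee_pos: [554.0, 7.7, 190.4]
orientation: [-2.353, -2.082, 0.0]
ft_force: [2.9, 0.9, -1.2]
width: 0.5
grasp_force: 1.3
```

Run:
```python
from m import *
o=ctrl.get_obs();print(o["t"],o["ee_pos"],o["ft_force"]); t=o["ee_pos"]
for n in ["side","scene","wrist"]: sphere(n)
```

```text
11.6667 [554.    7.7 190.4] [ 2.9  0.9 -1.2]
side knob [529.2  10.1 239.7] fore -48.0793164347499 left -46.09526583809132 inl 332 359
scene knob [530.9  10.8 240.2] fore -46.48294760243033 left -45.17813139096908 inl 155 223
wrist knob [529.6  11.2 240. ] fore -47.81578942420799 left -44.9319071334372 inl 2764 3316
```

Emit:
{"op": "play_rows", "data": {
  "dp": [
    [-2,0.2,0],
    [0,0,0]
  ],
  "yaw": [0,0]
}}

```text
t: 11.98
ee_pos: [552.1, 7.9, 190.5]
orientation: [-2.353, -2.082, 0.0]
ft_force: [2.4, 0.5, -0.8]
width: 0.3
grasp_force: 1.3
```

Emit:
{"op": "play_rows", "data": {
  "dp": [
    [-1.5,0.2,0],
    [0,0,0]
  ],
  "yaw": [0,0]
}}

```text
t: 12.15
ee_pos: [550.8, 8.1, 190.5]
orientation: [2.353, 2.082, 0.0]
ft_force: [3.2, 0.1, -2.5]
width: 0.4
grasp_force: 1.8
```

Emit:
{"op": "play_rows", "data": {
  "dp": [
    [-1.5,0.2,0],
    [0,0,0]
  ],
  "yaw": [0,0]
}}

```text
t: 12.32
ee_pos: [550.0, 8.3, 190.5]
orientation: [2.352, 2.081, 0.002]
ft_force: [6.8, -0.0, -5.3]
width: -0.1
grasp_force: 3.0
```

Emit:
{"op": "play_rows", "data": {
  "dp": [
    [-1.5,0.2,0],
    [0,0,0]
  ],
  "yaw": [0,0]
}}

```text
t: 12.48
ee_pos: [549.4, 8.4, 190.5]
orientation: [2.351, 2.08, 0.004]
ft_force: [9.0, 0.2, -6.9]
width: 0.5
grasp_force: 4.5
```

Emit:
{"op": "play_rows", "data": {
  "dp": [
    [4,-0.5,0],
    [20,-2,0],
    [15,-2,0],
    [0,0,40],
    [0,0,40],
    [0,0,20],
    [0,0,0],
    [0,0,0]
  ],
  "yaw": [0,0,0,0,0,0,0,0]
}}

```text
t: 13.15
ee_pos: [586.7, 4.0, 291.4]
orientation: [2.352, 2.081, 0.001]
ft_force: [0.1, -0.4, -0.3]
width: 0.3
grasp_force: 0.0
```

Run:
```python
from m import *
o=ctrl.get_obs();print(o["t"],o["ee_pos"],o["ft_force"],o["qvel"])
for n in ["side","wrist"]: sphere(n)
p=shot("side");save(p,"e1.png");q=shot("wrist");save(q,"e2.png")
for s in (p,q):
  for k in ("gate_point","dot_red"):
    for r in models.landmark_of(s,k)[:1]: print(k,r["conf"],at_z(s,r["location"],116))
a=cv2.resize(cv2.imread("pics/e1.png")[80:280,230:430],(400,400));b=cv2.resize(cv2.imread("pics/e2.png")[0:400,120:520],(400,400))
cv2.imwrite("pics/m5.png",np.hstack([a,b]))
```

```text
13.15 [586.7   4.  291.4] [ 0.1 -0.4 -0.3] [ 0.  0.  0. -0. -0. -0.]
side knob [524.7  11.2 238.7] fore -52.66896605560381 left -45.51843732937526 inl 299 305
wrist knob [524.6  12.1 238.8] fore -52.88807107785674 left -44.64593634384505 inl 1481 1548
gate_point 0.91 [559.1  37.1 116. ]
dot_red 0.5 [536.7  44.4 116. ]
gate_point 0.89 [561.8  35.1 116. ]
dot_red 0.6 [491.4 -21.2 116. ]
```

View pics/m5.png

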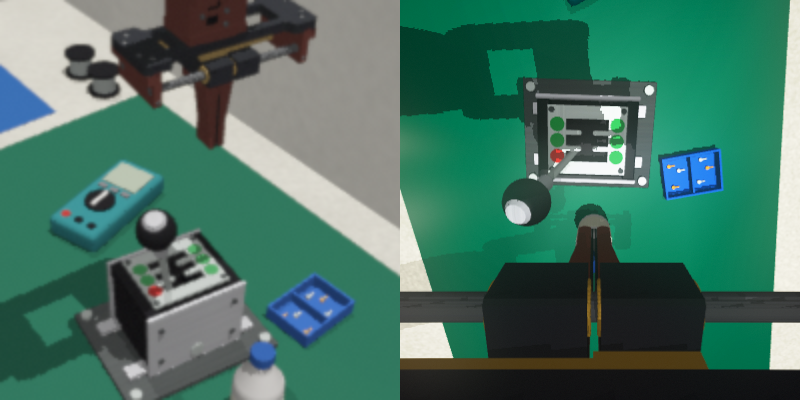

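```bash
python3 -c "
from workcell import ticket
print(ticket.close_job())"
```

```text
the job is handed in; nothing more can be done
None
```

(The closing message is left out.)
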